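# Knock a stuck press-stud die out of its anvil

## Task

The press-stud die is stuck flush in its tight seat in the anvil. Take the C-shaped knock-out hook, feel with its pin for the off-centre access hole under the anvil and gently push the die up from below until it stands about a centimetre proud, without forcing the hook against anything; then stand the hook upright back on the bench, take the die out of the anvil and set it down upright in the tray, leaving the other things on the bench alone.

Things in the scene. Friction and masses are not known exactly. Their poses are not given: they have to be found in the camera images.
- anvil: Grey die anvil bolted down: a 64 x 64 mm head overhanging from a pillar at its +x side. Origin: on the bench under the middle of the die seat; z up, x towards the pillar. Head: x, y -32 to 32 mm, top at z = 112. Pillar: x 32 to 72, y -32 to 32, to z = 112; foot flange x 34 to 90, y -55 to 55, 10 high. Below the head it is free, open from -x and both y sides.
- anvil_under (a point): Point on the seat's axis at the underside of the 6 mm thick, 44 mm square swivel plate that closes the seat from below (72 mm over the bench; the die sits on its top, at 78 mm). Its 12 mm access hole lies 7 mm off this axis, in any direction up to 100 degrees either side of anvil -x. It cannot be seen or measured from above: find it by feel. The plate is stiff and does not turn.
- anvil_seat (a point): Middle of the seat's mouth, in the anvil's top face, 112 mm over the bench. The seat is a 33 mm round bore with two hidden spring keepers: the die resists with about 8 to 18 N all the way and stays where it is left when raised by up to 20 mm. Keep the hook's push on the anvil below 20 N and on the die below 30 N.
- die: Plain steel cylinder, 32 mm diameter, 34 mm high, flat ends, 0.12 to 0.2 kg, a shallow ring marked on its top. Origin: centre of its underside; z up. At first fully down in the seat, its top flush with the anvil's top, so that it cannot be gripped.
- hook: Knock-out hook: upright C of bar steel with a black handle, 0.3 kg, standing on its foot. Origin: under the foot, below the pin; z up, x from the C's back to its opening. Foot 10 mm thick, x -64 to 12, 22 wide, with a cross-foot 70 wide at x -64 to -42. Back: 14 mm square column at x -60 to -46. Upper arm: x -60 to 16, 14 wide, z 98 to 110.
- hook_pin (a point): Centre of the top end of the hook's upright pin (8 mm diameter, 26 mm long above the foot), 36 mm over the hook's origin. 62 mm are free between it and the upper arm. The hook is back-heavy and may tilt a few degrees in the grip. With the pin through the hole, the foot meets the swivel plate when the die has risen 20 mm.
- hook_grip (a point): Middle of the hook's handle, straight above the pin, 132 mm over the hook's origin. The handle is 32 mm along hook x, 16 mm along y and 42 mm high (z 110 to 152): grip it from above across the 16 mm.
- tray: Low open aluminium tray fixed on the bench, 130 (x) x 110 (y) x 22 mm high, walls and floor 4 mm thick. Origin: centre of its underside, z up; the inner floor is at z = 4 mm.
- cone: Bystander: white cone of thread, 64 mm across, 115 mm high, 0.15 kg. Origin: centre of its underside.
- jar: Bystander: closed glass jar, 60 mm across, 80 mm high. Origin: centre of its underside.
- spool: Bystander: wooden spool, 40 mm across, 50 mm high. Origin: centre of its underside.
Things that resemble listed ones, but are neither listed nor needed, are in the scene too. Several things have the shape of the anvil; the one meant has the colours described above.

How it is judged:
By the outcome, as a careful person would: the job done as asked, in the order asked, and still so for the second after the job is handed in, with the robot touching nothing.
It also fails if it takes over 72 s, if anything falls off the work surface, if the arm or the gripper's body presses on something with over 40 N, if the wrist force passes 120 N, or if a joint passes its speed limit or range.

## Robot

A 6-joint arm with a two-finger parallel gripper is mounted at the origin on the work surface. World frame = base frame: x ahead of the robot, y to its left, z up, the work surface at z = 0. Lengths are in m, angles in degrees, forces in N, time in s.
With the tool pointing down it reaches from about 0.4 to 0.825 m from the base axis. Payload 7 kg.
Tool frame: the origin (TCP) lies on the centre line of the jaws, within the pads' length; the fingertips stand 19 mm ahead of it and the grasp point (between the pads) is the TCP (r.tip_extent is the distance from the TCP to the fingertips, in m); z points along the fingers, y is the line along which they close (so a half turn about z gives the same grasp; the last joint's range is limited). The gripper opens to 88 mm and grips with 3 to 60 N. Pads are 19 mm wide; open, the fingers measure 130 mm over their backs; the gripper's body (78 mm by 193 mm) begins 47 mm behind the grasp point.
Start: joints at [84.288, 20.546, 0.682, 0, -70.136, -16.507], TCP at [0.255, 0.625, 0.224] pointing down, gripper open.
Joint ranges: [-176.03, 176.03], [-82.01, 121.73], [-58.28, 71.71], [-173.87, 95.51], [-174.79, -0.11], [-173.66, 173.66]. Speed limits (degrees/s): [136.94, 136.94, 172.46, 180, 180, 180].

## Interface

Orientations are given as [roll, pitch, yaw] about the fixed x, y, z axes, in that order (R = Rz(yaw) Ry(pitch) Rx(roll)).
In Python, from plant import r gives the robot as it stands. The module is installed in compiled form; this text tells all that it offers.
- The arm moves only by the tool jog_arm, never from a script. Its argument "deltas" is a list that holds one entry, the list of rows, each a list of 5 numbers: the opening, from -1 (shut) to 1 (fully open), then the shift along the world's x, y, z in cm, then the turn about the world's z in rad. In form: [[[claw, dx, dy, dz, turn], ...]]. A call has 1 to 8 rows; each row shifts and turns the commanded pose from where the row before left it; what a row does not reach is not made up. A row lasts 1/8 s, in which the tool goes at most 62.5 mm and 10.7 degrees, less where a joint would pass 70% of its speed; a pose out of reach is approached as far as the arm can. A call with a gripper value outside its range is refused whole. The fingers move at their own pace and stop on an object; "force" is the grip in N (left out, the last holds). Time passes only in rows, so rows that do not move let the fingers close. It gives the time, the measured TCP pose, the force, the opening and the grip force at its end, in the units of the state.
- r.get_state(): the state, without advancing time (a new reading comes with each control period).
- r.capture(name): name is "scene" or "top"; returns the picture (384x512x3 uint8, blue, green, red); there is no depth.
- r.camera_info(name): a dict with "fx", "fy", "cx", "cy" (pixels), "view" (4x4, takes a point from world to camera coordinates). Camera axes: x right, y up, looking along -z (the intrinsics and any distortion apply to the point x, -y, -z); pixel columns grow to the right and rows downward; lengths in m; the calibration is good to about 2 mm. A picture is of the moment at which its call begins. camera_info takes no time and is no camera call.
- r.close_job(): hands the job in; it is judged then, once.
The state is a dict: "time_s": time; "joints": joint angles; "qd": joint speeds; "joint_torque": joint torques, N m; "tcp_pos": TCP position; "eef_rot": TCP orientation; "contact_force": force on the tool from outside, world axes, zero at the start; "moment": the same for the moment, N m; "gripper_width": finger opening in m; "gripper_force": force on a finger pad.
Only numpy, scipy, OpenCV 4.12 (cv2) and the standard library are available. Lean on these libraries where they do the work, as an engineer would, in place of code of your own. Each camera call takes 0.05 s, during which the arm holds its last target. There are 200 camera calls.

## Working session

There is one attempt and no reset: what is moved stays moved. The work goes in short steps, Python scripts to look and compute and a tool call to move; the robot and the scene stay as the last step left them, time stands still between calls to the robot, and variables do not carry over. Pictures are saved under pics/ and viewed, at most 10 in all, crops included, and the job is handed in when it is done.

Besides the shell and the picture viewer there is one more tool, called by a JSON object that holds its "name" and its "arguments", one argument or row to a line. jog_arm: Moves the arm, as the interface text tells. Its arguments: {"type":"object","properties":{"deltas":{"type":"array"},"force":{"type":"number"}},"required":["deltas"]}

```bash
mkdir -p pics
python3 - <<'E'
from plant import r
import cv2
for n in("scene","top"):
    cv2.imwrite(f"pics/{n}0.png",r.capture(n)); c=r.camera_info(n); print({k:(v if k!='view' else __import__('numpy').round(v,4).tolist()) for k,v in c.items()})
s=r.get_state(); print(s)
E
```

```text
{'fx': 348.70264269692905, 'fy': 348.70264269692905, 'cx': 258.753211594266, 'cy': 196.2911850237048, 'view': [[-0.8753, 0.4834, 0.016, 0.4385], [-0.329, -0.6194, 0.7128, 0.0974], [0.3545, 0.6186, 0.7012, -0.9996], [0.0, 0.0, 0.0, 1.0]]}
{'fx': 475.92928966409437, 'fy': 475.92928966409437, 'cx': 258.8474666923995, 'cy': 192.5267263031595, 'view': [[-0.0143, -0.9999, -0.005, 0.0245], [0.998, -0.0146, 0.0617, -0.522], [-0.0618, -0.0041, 0.9981, -1.1238], [0.0, 0.0, 0.0, 1.0]]}
{'time_s': 0.1, 'joints': array([ 8.42869111e+01,  2.05863233e+01,  6.38482705e-01, -1.81579544e-02,
       -7.01345925e+01, -1.65061253e+01]), 'qd': array([ 0.00737625, -0.12202898,  0.18094829,  0.01839877,  0.06527915,
       -0.02436629]), 'joint_torque': array([-2.19889800e-03, -5.84165418e+01,  2.93750024e+01,  7.01559126e+00,
        1.01273943e-02, -5.47622926e-05]), 'tcp_pos': array([0.25511668, 0.62445689, 0.22342231]), 'eef_rot': array([ 1.79916114e+02, -7.05582683e-03, -2.22253916e+01]), 'contact_force': array([ 1.02380967,  0.54294335, -0.28553077]), 'moment': array([ 0.01270312, -0.01649122, -0.01154905]), 'gripper_force': 0.0, 'gripper_width': 0.08744946743251433}
```

View pics/scene0.png

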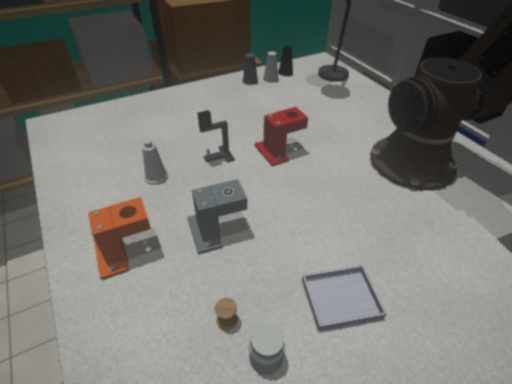

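View pics/top0.png

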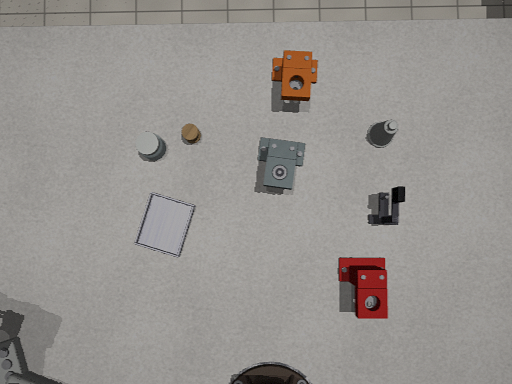

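Run:
```python
import cv2,numpy as np
t=cv2.imread("pics/top0.png");s=cv2.imread("pics/scene0.png")
R=lambda i,x,y,w,h,k:cv2.resize(i[y:y+h,x:x+w],None,fx=k,fy=k,interpolation=cv2.INTER_CUBIC)
a=np.vstack([np.hstack([R(t,250,130,66,50,6)[:300],R(t,360,180,66,50,6)]),np.hstack([R(s,185,170,66,50,6),R(s,190,104,66,50,6)])])
a=cv2.convertScaleAbs(a,alpha=1.5)
for i in range(0,66,10):
    for ox in(0,396): cv2.line(a,(ox+i*6,0),(ox+i*6,599),(0,255,255),1)
for j in range(0,50,10):
    for oy in(0,300): cv2.line(a,(0,oy+j*6),(791,oy+j*6),(0,255,255),1)
cv2.imwrite("pics/c1.png",a)
```

```text
(no output)
```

View pics/c1.png

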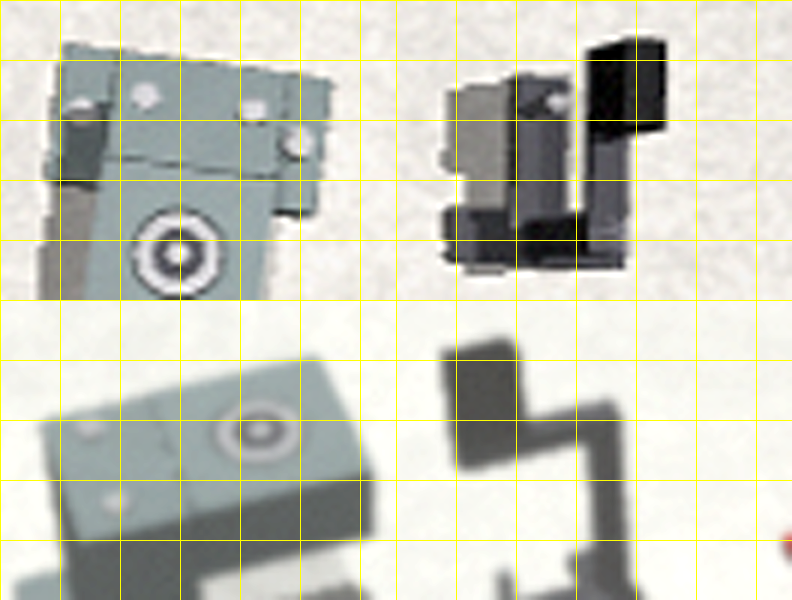

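Shaped like the anvil are the orange (295,75), the red (370,290) and the grey (280,165), all in top-view pixels. The grey one is meant: it has the described colour and the ringed die sits in it at top (279.7,172.7) and scene (228.3,191.7). The hook is the black-handled C at top (388,205) and scene (215,135), with its handle towards +x.

```bash
cat > h.py <<'E'
import numpy as np,cv2
from plant import r
from scipy.optimize import least_squares,minimize
CI={n:r.camera_info(n) for n in("scene","top")}
def proj(n,P):
    c=CI[n];V=np.asarray(c["view"]);p=np.atleast_2d(P)@V[:3,:3].T+V[:3,3]
    return np.c_[c["cx"]+c["fx"]*p[:,0]/-p[:,2],c["cy"]-c["fy"]*p[:,1]/-p[:,2]]
def pose(q,L):
    x,y,z,a=q;c,s=np.cos(a),np.sin(a);L=np.atleast_2d(L)
    return np.c_[x+c*L[:,0]-s*L[:,1],y+s*L[:,0]+c*L[:,1],z+L[:,2]]
def fitpts(obs,q0):  # obs: (cam,local xyz,pix)
    f=lambda q:np.concatenate([(proj(n,pose(q,l))[0]-p) for n,l,p in obs])
    s=least_squares(f,q0,loss="soft_l1",x_scale=[.1,.1,.1,1]);return s.x,f(s.x).reshape(-1,2)
def box(x0,x1,y0,y1,z0,z1): return np.array([[x,y,z] for x in(x0,x1) for y in(y0,y1) for z in(z0,z1)])/1000
HOOK=[box(-64,12,-11,11,0,10),box(-64,-42,-35,35,0,10),box(-60,-46,-7,7,10,98),box(-60,16,-7,7,98,110),box(-16,16,-8,8,110,152),box(-4,4,-4,4,10,36)]
def sil(n,q,boxes,k=4,off=(0,0),sz=(0,0)):
    m=np.zeros((sz[1]*k,sz[0]*k),np.uint8)
    for b in boxes:
        u=((proj(n,pose(q,b))-off+.5)*k*16).astype(np.int32)
        cv2.fillConvexPoly(m,cv2.convexHull(u),255,shift=4)
    return cv2.resize(m,sz,interpolation=cv2.INTER_AREA)/255.
E
cat > m1.py <<'E'
from h import *
K=.001
c=lambda x,y:(x*K,y*K,.112)
obs=[("top",c(0,0),(279.67,172.67)),("scene",c(0,0),(228.3,191.7)),("top",c(72,32),(269.7,138.3)),("top",c(72,-32),(297.5,142.5)),("top",c(32,32),(268,156.2)),("top",c(32,-32),(296.7,159.7)),
("scene",c(72,-32),(191.7,190.5)),("scene",c(72,32),(196.7,210.8)),("scene",c(-32,-32),(238.3,179.2)),("scene",c(-32,32),(247.5,199.2))]
q,e=fitpts(obs,[.6,0,0,0]);print("anvil",q.round(4),np.degrees(q[3]));print(e.round(1).tolist())
q,e=fitpts(obs[:2],[q[0],q[1],q[2],q[3]]);print("die top",pose(q,c(0,0)).round(4))
o=lambda x,y:(x*K,y*K,.022)
cs=[o(65,55),o(65,-55),o(-65,-55),o(-65,55)]
T=[(152,194),(196,205),(180,256),(135,242)]
S=[(319,328),(303,278),(362,268),(383,318)]
for sh in range(2):
  L=cs
  q,e=fitpts([("top",l,p) for l,p in zip(L,T)]+[("scene",l,p) for l,p in zip(L,S)],[.55,.2,0,-.3]);print("tray",q.round(4),abs(e).max()); break
print(e.round(1).tolist())
# hook silhouettes
M={}
for n,(x,y,w,h) in dict(top=(362,178,50,54),scene=(190,104,50,62)).items():
    g=cv2.imread(f"pics/{n}0.png")[y:y+h,x:x+w].max(2).astype(float)
    M[n]=(g,(x,y),(w,h)); print(n,np.percentile(g,[2,10,20,30,50,80]))
    M[n]=(np.clip((130-g)/60,0,1),(x,y),(w,h))
cost=lambda q:sum(((sil(n,q,HOOK,4,o,s)-m)**2).sum() for n,(m,o,s) in M.items())
best=min((minimize(cost,[X,Y,0,a],method="Nelder-Mead",options=dict(initial_simplex=np.array([[X,Y,0,a]]+[[X+.02*(i==0),Y+.02*(i==1),.01*(i==2),a+.2*(i==3)] for i in range(4)]))) for a in(-.2,.2) for X in(.52,.58) for Y in(-.25,-.29)),key=lambda s:s.fun)
print("hook",best.x.round(4),np.degrees(best.x[3]),best.fun,"grip",pose(best.x,(0,0,.132)))
out=np.hstack([np.pad(cv2.resize(np.dstack([sil(n,best.x,HOOK,4,o,s),m,m]),None,fx=6,fy=6),((0,372-6*s[1]),(0,0),(0,0))) for n,(m,o,s) in M.items()])
cv2.imwrite("pics/fit.png",out*255)
E
python3 m1.py
```

```text
anvil [ 0.5607 -0.0303 -0.0041 -0.1539] -8.817064306206365
[[0.1, -0.4], [-0.1, 0.6], [0.2, 0.0], [1.0, -0.2], [-0.6, -0.1], [-0.6, 0.3], [-0.0, -0.4], [1.8, -0.1], [-0.3, 0.3], [-0.2, -0.4]]
die top [[ 0.5601 -0.0302  0.1093]]
tray [ 0.4495  0.243  -0.0171 -0.3207] 2.1784123692590356
[[0.4, -2.2], [-0.4, 0.5], [-1.2, 1.1], [0.4, 1.2], [-0.9, 1.0], [-1.0, -0.3], [-0.4, 0.4], [1.3, -0.8]]
top [  6.98  31.    58.    85.   155.   162.  ]
scene [ 54.   62.   82.  133.7 166.  168. ]
hook [ 0.5076 -0.2829 -0.0007 -0.0612] -3.5091204944499923 190.58960880430604 grip [[ 0.50759305 -0.28291722  0.13125537]][ WARN:0@4.389] global loadsave.cpp:1063 imwrite_ Unsupported depth image for selected encoder is fallbacked to CV_8U.
```

View pics/fit.png

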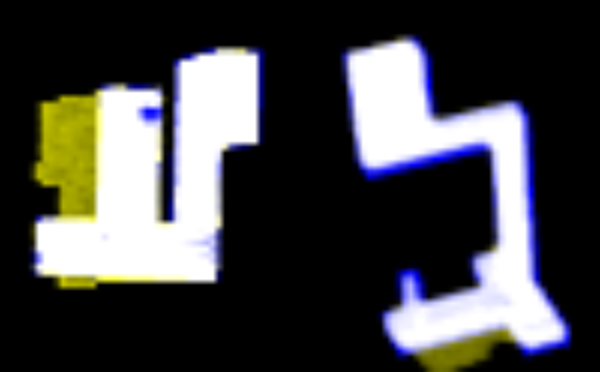

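The overlay matches the hook in both views (left is top, right is scene), so I'm moving to it.

{"name": "jog_arm", "arguments": {
  "deltas": [
    [[1,3.0,-5.2,0,0.04],[1,3.0,-5.2,0,0.04],[1,3.0,-5.2,0,0.04],[1,3.0,-5.2,0,0.04],[1,3.0,-5.2,0,0.04],[1,3.0,-5.2,0,0.04],[1,3.0,-5.2,0,0.04],[1,3.0,-5.2,0,0.04]]
  ]
}}

```text
time_s: 1.1
tcp_pos: [0.4958, 0.207, 0.2243]
eef_rot: [-180.0, 0.0, -3.8]
contact_force: [0.8, 0.2, 0.4]
gripper_width: 0.0878
gripper_force: 0.0
```

{"name": "jog_arm", "arguments": {
  "deltas": [
    [[1,0.1,-6.1,0,0],[1,0.1,-6.1,0,0],[1,0.2,-6.1,0,0],[1,0.2,-6.1,0,0],[1,0.2,-6.1,0,0],[1,0.2,-6.1,0,0],[1,0.2,-6.1,0,0],[1,0.1,-6.1,0,0]]
  ]
}}

```text
time_s: 2.1
tcp_pos: [0.5079, -0.2811, 0.2241]
eef_rot: [-180.0, 0.0, -3.9]
contact_force: [0.6, -0.3, 0.4]
gripper_width: 0.0875
gripper_force: 0.0
```

{"name": "jog_arm", "arguments": {
  "deltas": [
    [[1,0,0,0,0],[1,0,0,0,0]]
  ]
}}

```text
time_s: 2.35
tcp_pos: [0.5077, -0.2793, 0.2237]
eef_rot: [-180.0, 0.1, -4.0]
contact_force: [0.1, 0.9, -0.2]
gripper_width: 0.0875
gripper_force: 0.0
```

{"name": "jog_arm", "arguments": {
  "deltas": [
    [[1,0,-0.3,-2.0,0],[1,0,-0.1,-3.0,0],[1,0,0,-2.5,0],[1,0,0,-1.7,0],[1,0,0,0,0],[0,0,0,0,0],[-0.3,0,0,0,0],[-1,0,0,0,0]]
  ],
  "force": 55
}}

```text
time_s: 3.35
tcp_pos: [0.5086, -0.2833, 0.133]
eef_rot: [180.0, -0.1, -3.9]
contact_force: [-0.9, -0.9, -0.0]
gripper_width: 0.0632
gripper_force: 0.0
```

{"name": "jog_arm", "arguments": {
  "deltas": [
    [[-1,0,0,0,0],[-1,0,0,0,0],[-1,0,0,0,0],[-1,0,0,0,0]]
  ]
}}

```text
time_s: 3.85
tcp_pos: [0.5083, -0.2832, 0.1322]
eef_rot: [180.0, 0.0, -3.9]
contact_force: [-0.8, -0.3, -0.5]
gripper_width: 0.0233
gripper_force: 0.0
```

{"name": "jog_arm", "arguments": {
  "deltas": [
    [[-1,0,0,0.2,0],[-1,0,0,0.6,0],[-1,0,0,1.2,0],[-1,0,0,1.2,0],[-1,0,0,0,0],[-1,0,0,0,0]]
  ]
}}

```text
time_s: 4.6
tcp_pos: [0.5081, -0.283, 0.1642]
eef_rot: [-180.0, -0.0, -3.9]
contact_force: [-0.0, -0.1, -3.4]
gripper_width: 0.0158
gripper_force: 55.0
```

{"name": "jog_arm", "arguments": {
  "deltas": [
    [[-1,-0.3,2.5,0,-0.02],[-1,-0.5,5.0,0,-0.02],[-1,-0.5,5.0,0,-0.02],[-1,-0.5,5.0,0,-0.02],[-1,-0.5,5.0,0,-0.01],[-1,-0.4,4.0,0,0],[-1,0,0,0,0],[-1,0,0,0,0]]
  ]
}}

```text
time_s: 5.6
tcp_pos: [0.4811, -0.0182, 0.164]
eef_rot: [180.0, 0.0, -9.0]
contact_force: [-0.5, 0.4, -2.6]
gripper_width: 0.0152
gripper_force: 55.0
```

```bash
cat > m2.py <<'E'
from h import *
import sys
tag=sys.argv[1]
s=r.get_state();tp=s["tcp_pos"];yaw=np.radians(s["eef_rot"][2]);print(tp.round(4),s["eef_rot"].round(2),s["contact_force"].round(1),s["time_s"])
im=r.capture("scene");cv2.imwrite(f"pics/s{tag}.png",im);cv2.imwrite(f"pics/t{tag}.png",r.capture("top"))
x,y=proj("scene",tp-[0,0,.06])[0].astype(int)-[45,60]
cv2.imwrite(f"pics/z{tag}.png",cv2.convertScaleAbs(cv2.resize(im[y:y+110,x:x+130],None,fx=5,fy=5,interpolation=cv2.INTER_CUBIC),alpha=1.4));print(x,y)
E
python3 m2.py 1
```

```text
[ 0.4811 -0.0182  0.164 ] [ 1.7998e+02  3.0000e-02 -8.9900e+00] [-0.5  0.4 -2.6] 5.6
218 125
```

View pics/z1.png

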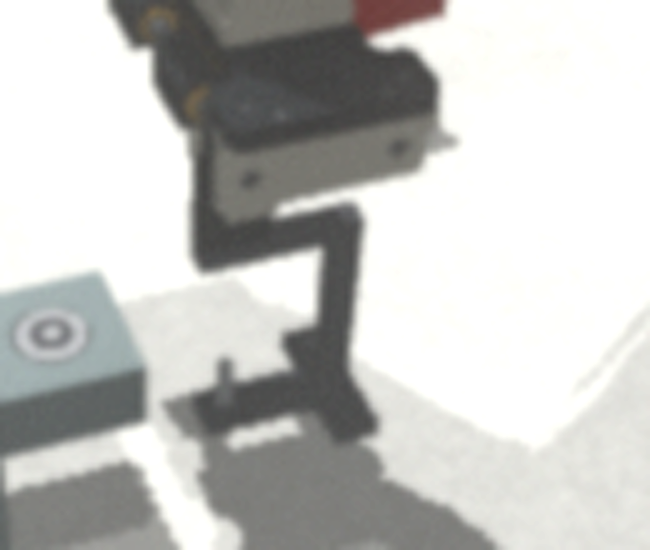

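```bash
cat > m3.py <<'E'
from h import *
tag="1";ox,oy=218,125
tp=np.array([.4811,-.0182,.164]);yaw=np.radians(-8.6)
def hp(q,L):  # dx,dy,dz of grip wrt TCP, pitch (+ = nose down)
    dx,dy,dz,p=q;L=np.atleast_2d(L)-[0,0,.132];c,s=np.cos(p),np.sin(p)
    M=np.c_[c*L[:,0]+s*L[:,2]+dx,L[:,1]+dy,-s*L[:,0]+c*L[:,2]+dz]
    return pose([*tp,yaw],M)
poly=np.array([[190,225],[268,228],[330,200],[368,195],[395,450],[150,450],[150,260],[185,260]])/5
im=cv2.imread(f"pics/s{tag}.png")[oy:oy+110,ox:ox+130]
g=im.max(2).astype(float)
w=np.zeros(g.shape,np.uint8);cv2.fillPoly(w,[poly.astype(np.int32)],1)
m=np.clip((100-g)/40,0,1)
k=4
def S(q):
    a=np.zeros((110*k,130*k),np.uint8)
    for b in HOOK:
        u=((proj("scene",hp(q,b))-[ox,oy]+.5)*k*16).astype(np.int32)
        cv2.fillConvexPoly(a,cv2.convexHull(u),255,shift=4)
    return cv2.resize(a,(130,110),interpolation=cv2.INTER_AREA)/255.
cost=lambda q:(w*(S(q)-m)**2).sum()+((q[1]/.002)**2)
b=min((minimize(cost,[0,0,z,p],method="Nelder-Mead",options=dict(initial_simplex=np.array([[0,0,z,p]]+[list(np.array([0,0,z,p])+d) for d in np.diag([.006,.003,.006,.04])]))) for z in(0,-.004) for p in(-.05,.05)),key=lambda s:s.fun)
print(b.x.round(4),np.degrees(b.x[3]),b.fun,"pin",hp(b.x,(0,0,.036)).round(4),"foot tip",hp(b.x,(.012,0,0)).round(4),"arm tip",hp(b.x,(.016,0,.098)).round(4), "heel",hp(b.x,(-.064,0,0)).round(4))
print("pin pix",proj("scene",hp(b.x,(0,0,.036)))-[ox,oy], "obs",(45,71.6))
cv2.imwrite("pics/fit2.png",cv2.resize(np.dstack([S(b.x)*255,w*m*255,m*255]),None,fx=5,fy=5))
E
python3 m3.py
```

```text
[ 0.0035  0.0006  0.0037 -0.005 ] -0.2868379232404086 166.00686193835472 pin [[ 0.4852 -0.0182  0.0717]] foot tip [[ 0.4972 -0.02    0.0357]] arm tip [[ 0.5007 -0.0206  0.1337]] heel [[ 0.4221 -0.0087  0.0353]]
pin pix [[43.50628421 71.21746557]] obs (45, 71.6)[ WARN:0@2.581] global loadsave.cpp:1063 imwrite_ Unsupported depth image for selected encoder is fallbacked to CV_8U.
```

View pics/fit2.png

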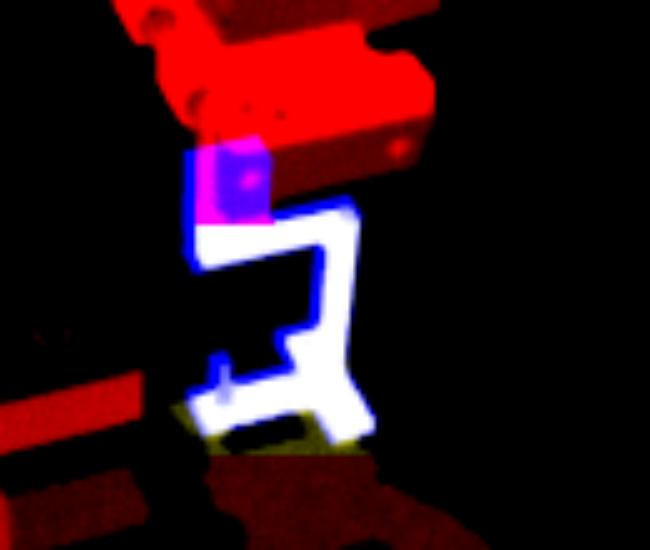

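```bash
sed -i 's/^poly=.*/poly=np.array([[170,225],[268,225],[290,205],[380,185],[380,400],[372,425],[348,432],[310,388],[215,428],[200,425],[190,395],[205,330],[170,280]])\/5/; s/^m=.*/m=np.clip((150-g)\/85,0,1)/' m3.py; python3 m3.py 2>/dev/null
```

```text
[-0.001  -0.0012 -0.0008 -0.0212] -1.216095640532247 51.75003883662238 pin [[ 0.482  -0.0195  0.0673]] foot tip [[ 0.4946 -0.0214  0.0315]] arm tip [[ 0.4965 -0.0217  0.1296]] heel [[ 0.4195 -0.0101  0.0299]]
pin pix [[44.41636988 71.77609824]] obs (45, 71.6)
```

View pics/fit2.png

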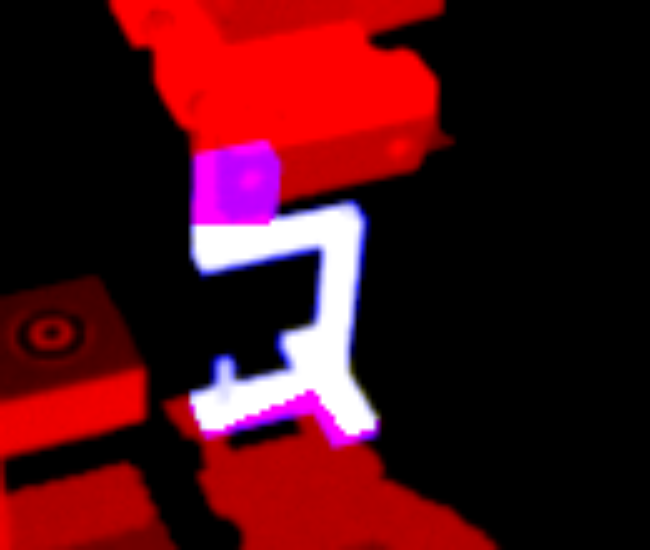

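{"name": "jog_arm", "arguments": {
  "deltas": [
    [[-1,0,0,-0.7,0],[-1,0,0,0,0],[-1,1.4,-0.2,0,0],[-1,1.4,-0.2,0,0],[-1,1.4,-0.2,0,0],[-1,1.4,-0.2,0,0],[-1,1.5,-0.2,0,0],[-1,0,0,0,0]]
  ]
}}

```text
time_s: 6.7
tcp_pos: [0.5534, -0.0283, 0.1569]
eef_rot: [180.0, 0.0, -9.1]
contact_force: [0.5, 0.3, -3.1]
gripper_width: 0.0156
gripper_force: 55.0
```

{"name": "jog_arm", "arguments": {
  "deltas": [
    [[-1,0,0,0.3,0],[-1,0,0,0.2,0],[-1,0,0,0,0]]
  ]
}}

```text
time_s: 7.08
tcp_pos: [0.5522, -0.028, 0.1628]
eef_rot: [-180.0, -0.0, -9.0]
contact_force: [0.3, -0.1, -3.9]
gripper_width: 0.0155
gripper_force: 55.0
```

{"name": "jog_arm", "arguments": {
  "deltas": [
    [[-1,0,0,0.1,0],[-1,0,0,0.1,0],[-1,0,0,0,0]]
  ]
}}

```text
time_s: 7.45
tcp_pos: [0.5523, -0.0281, 0.1644]
eef_rot: [-180.0, -0.0, -9.0]
contact_force: [-0.0, -0.3, -3.3]
gripper_width: 0.0154
gripper_force: 55.0
```

{"name": "jog_arm", "arguments": {
  "deltas": [
    [[-1,0,0,0.1,0],[-1,0,0,0,0]]
  ]
}}

```text
time_s: 7.7
tcp_pos: [0.5523, -0.0281, 0.1653]
eef_rot: [-180.0, -0.0, -9.0]
contact_force: [0.7, -0.2, -2.7]
gripper_width: 0.0153
gripper_force: 55.0
```

{"name": "jog_arm", "arguments": {
  "deltas": [
    [[-1,0,0,0.1,0],[-1,0,0,0,0]]
  ]
}}

```text
time_s: 7.95
tcp_pos: [0.5523, -0.0282, 0.1663]
eef_rot: [-180.0, -0.0, -9.0]
contact_force: [0.6, -0.3, -3.2]
gripper_width: 0.0156
gripper_force: 55.0
```

{"name": "jog_arm", "arguments": {
  "deltas": [
    [[-1,0,0,0.1,0],[-1,0,0,0,0]]
  ]
}}

```text
time_s: 8.2
tcp_pos: [0.5523, -0.0282, 0.1674]
eef_rot: [-180.0, -0.0, -9.0]
contact_force: [0.1, 0.7, -3.2]
gripper_width: 0.0155
gripper_force: 55.0
```

{"name": "jog_arm", "arguments": {
  "deltas": [
    [[-1,0,0,0.1,0],[-1,0,0,0,0]]
  ]
}}

```text
time_s: 8.45
tcp_pos: [0.5523, -0.0281, 0.1684]
eef_rot: [-180.0, -0.0, -9.0]
contact_force: [-0.1, 0.5, -2.5]
gripper_width: 0.0157
gripper_force: 55.0
```

{"name": "jog_arm", "arguments": {
  "deltas": [
    [[-1,0,0,0.1,0],[-1,0,0,0,0]]
  ]
}}

```text
time_s: 8.7
tcp_pos: [0.5523, -0.0281, 0.1694]
eef_rot: [-180.0, -0.0, -9.0]
contact_force: [0.3, -0.4, -3.8]
gripper_width: 0.0154
gripper_force: 55.0
```

{"name": "jog_arm", "arguments": {
  "deltas": [
    [[-1,0,0,0.1,0],[-1,0,0,0,0]]
  ]
}}

```text
time_s: 8.95
tcp_pos: [0.552, -0.0281, 0.1697]
eef_rot: [180.0, 0.0, -9.1]
contact_force: [0.5, -0.3, -8.3]
gripper_width: 0.0153
gripper_force: 55.0
```

{"name": "jog_arm", "arguments": {
  "deltas": [
    [[-1,0,0,0.1,0],[-1,0,0,0,0]]
  ]
}}

```text
time_s: 9.2
tcp_pos: [0.5516, -0.0281, 0.1702]
eef_rot: [180.0, 0.1, -9.1]
contact_force: [2.1, -0.1, -15.2]
gripper_width: 0.0154
gripper_force: 55.0
```

{"name": "jog_arm", "arguments": {
  "deltas": [
    [[-1,0,0,-0.4,0],[-1,0.15,0.33,0,0],[-1,0,0,0.2,0],[-1,0,0,0.1,0],[-1,0,0,0,0]]
  ]
}}

```text
time_s: 9.82
tcp_pos: [0.5539, -0.0248, 0.1706]
eef_rot: [-180.0, -0.0, -9.0]
contact_force: [0.0, 0.6, -3.0]
gripper_width: 0.0154
gripper_force: 55.0
```

{"name": "jog_arm", "arguments": {
  "deltas": [
    [[-1,0,0,-0.4,0],[-1,0.29,0.21,0,0],[-1,0,0,0.3,0],[-1,0,0,0.1,0],[-1,0,0,0,0]]
  ]
}}

```text
time_s: 10.45
tcp_pos: [0.5565, -0.0227, 0.17]
eef_rot: [-180.0, 0.0, -9.0]
contact_force: [0.6, -0.7, -6.8]
gripper_width: 0.0155
gripper_force: 55.0
```

{"name": "jog_arm", "arguments": {
  "deltas": [
    [[-1,0,0,-0.4,0],[-1,0.36,0.04,0,0],[-1,0,0,0.3,0],[-1,0,0,0.1,0],[-1,0,0,0,0]]
  ]
}}

```text
time_s: 11.08
tcp_pos: [0.56, -0.0223, 0.1697]
eef_rot: [-180.0, 0.0, -9.1]
contact_force: [1.7, -0.7, -10.8]
gripper_width: 0.0156
gripper_force: 55.0
```

{"name": "jog_arm", "arguments": {
  "deltas": [
    [[-1,0,0,-0.4,0],[-1,-0.65,-0.25,0,0],[-1,0,0,0.3,0],[-1,0,0,0.1,0],[-1,0,0,0.1,0],[-1,0,0,0.1,0],[-1,0,0,0,0]]
  ]
}}

```text
time_s: 11.95
tcp_pos: [0.5538, -0.0248, 0.1723]
eef_rot: [-180.0, -0.0, -9.0]
contact_force: [-0.4, 0.5, -2.5]
gripper_width: 0.0156
gripper_force: 55.0
```

{"name": "jog_arm", "arguments": {
  "deltas": [
    [[-1,0,0,0.1,0],[-1,0,0,0,0]]
  ]
}}

```text
time_s: 12.2
tcp_pos: [0.5538, -0.0248, 0.1733]
eef_rot: [-180.0, -0.0, -9.0]
contact_force: [-0.3, -0.0, -3.0]
gripper_width: 0.0153
gripper_force: 55.0
```

{"name": "jog_arm", "arguments": {
  "deltas": [
    [[-1,0,0,0.1,0],[-1,0,0,0.1,0],[-1,0,0,0,0]]
  ]
}}

```text
time_s: 12.58
tcp_pos: [0.5538, -0.0248, 0.1753]
eef_rot: [-180.0, -0.0, -9.0]
contact_force: [-0.6, 0.4, -4.0]
gripper_width: 0.0153
gripper_force: 55.0
```

{"name": "jog_arm", "arguments": {
  "deltas": [
    [[-1,0,0,0.1,0],[-1,0,0,0,0]]
  ]
}}

```text
time_s: 12.82
tcp_pos: [0.5533, -0.0248, 0.1756]
eef_rot: [180.0, 0.1, -9.1]
contact_force: [0.4, -0.2, -8.2]
gripper_width: 0.0159
gripper_force: 55.0
```

{"name": "jog_arm", "arguments": {
  "deltas": [
    [[-1,0,0,0.1,0],[-1,0,0,0,0]]
  ]
}}

```text
time_s: 13.08
tcp_pos: [0.5531, -0.0248, 0.1765]
eef_rot: [180.0, 0.1, -9.1]
contact_force: [0.3, 1.1, -12.6]
gripper_width: 0.0153
gripper_force: 55.0
```

{"name": "jog_arm", "arguments": {
  "deltas": [
    [[-1,0,0,0.1,0],[-1,0,0,0.1,0],[-1,0,0,0,0]]
  ]
}}

```text
time_s: 13.45
tcp_pos: [0.5534, -0.0249, 0.1791]
eef_rot: [180.0, 0.0, -9.0]
contact_force: [-0.0, 0.7, -12.2]
gripper_width: 0.0158
gripper_force: 55.0
```

{"name": "jog_arm", "arguments": {
  "deltas": [
    [[-1,0,0,0.1,0],[-1,0,0,0.1,0],[-1,0,0,0,0]]
  ]
}}

```text
time_s: 13.82
tcp_pos: [0.5537, -0.0248, 0.1814]
eef_rot: [-180.0, 0.0, -9.0]
contact_force: [-0.8, 0.3, -11.6]
gripper_width: 0.0158
gripper_force: 55.0
```

{"name": "jog_arm", "arguments": {
  "deltas": [
    [[-1,0,0,0.1,0],[-1,0,0,0.1,0],[-1,0,0,0,0]]
  ]
}}

```text
time_s: 14.2
tcp_pos: [0.5538, -0.0249, 0.1834]
eef_rot: [-180.0, -0.0, -9.0]
contact_force: [-0.6, 0.3, -11.2]
gripper_width: 0.0155
gripper_force: 55.0
```

{"name": "jog_arm", "arguments": {
  "deltas": [
    [[-1,0,0,0.1,0],[-1,0,0,0.1,0],[-1,0,0,0,0],[-1,0,0,0,0]]
  ]
}}

```text
time_s: 14.7
tcp_pos: [0.5538, -0.0248, 0.1854]
eef_rot: [-180.0, -0.0, -9.0]
contact_force: [-0.9, 1.1, -11.0]
gripper_width: 0.0157
gripper_force: 55.0
```

```bash
python3 m2.py 2
```

```text
[ 0.5538 -0.0248  0.1854] [-1.80e+02 -2.00e-02 -9.04e+00] [ -0.9   1.1 -11. ] 14.7
186 126
```

View pics/z2.png

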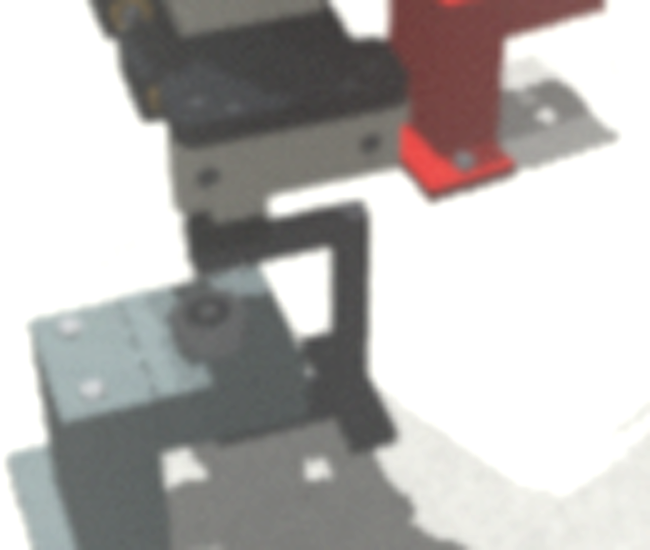

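The die stands about 1 cm proud, with its ring at crop (208,312). Now I'm lowering the hook out and withdrawing it along the anvil's -x.

{"name": "jog_arm", "arguments": {
  "deltas": [
    [[-1,0,0,-0.5,0],[-1,0,0,-0.6,0],[-1,0,0,-0.6,0],[-1,0,0,-0.5,0],[-1,0,0,0,0],[-1,0,0,0,0]]
  ]
}}

```text
time_s: 15.55
tcp_pos: [0.5539, -0.0249, 0.1634]
eef_rot: [180.0, -0.0, -9.0]
contact_force: [1.0, -0.4, -2.8]
gripper_width: 0.0157
gripper_force: 55.0
```

{"name": "jog_arm", "arguments": {
  "deltas": [
    [[-1,-0.8,0.1,0,0],[-1,-1.3,0.2,0,0],[-1,-1.3,0.2,0,0],[-1,-1.3,0.2,0,0],[-1,-1.3,0.2,0,0],[-1,-1.3,0.2,0,0],[-1,-1.3,0.2,0,0],[-1,-1.3,0.2,0,0]]
  ]
}}

```text
time_s: 16.55
tcp_pos: [0.4539, -0.0097, 0.1633]
eef_rot: [-180.0, -0.0, -9.0]
contact_force: [-0.3, 0.0, -2.9]
gripper_width: 0.0154
gripper_force: 55.0
```

{"name": "jog_arm", "arguments": {
  "deltas": [
    [[-1,0,-3.0,0,0.02],[-1,0,-5.0,0,0.02],[-1,0.5,-5.0,0,0.02],[-1,1.0,-5.0,0,0.02],[-1,1.5,-5.0,0,0.01],[-1,1.5,-3.0,0,0],[-1,0.8,-1.2,0,0],[-1,0,0,0,0]]
  ]
}}

```text
time_s: 17.55
tcp_pos: [0.5076, -0.282, 0.1627]
eef_rot: [-180.0, 0.0, -3.9]
contact_force: [0.1, 0.5, -2.3]
gripper_width: 0.0161
gripper_force: 55.0
```

{"name": "jog_arm", "arguments": {
  "deltas": [
    [[-1,0,0,-0.8,0],[-1,0,0,-0.9,0],[-1,0,0,-0.6,0],[-1,0,0,-0.3,0],[-1,0,0,-0.1,0],[-1,0,0,0,0]]
  ]
}}

```text
time_s: 18.3
tcp_pos: [0.5079, -0.2819, 0.1364]
eef_rot: [180.0, -0.0, -3.9]
contact_force: [0.3, 1.6, -2.9]
gripper_width: 0.0154
gripper_force: 55.0
```

{"name": "jog_arm", "arguments": {
  "deltas": [
    [[-1,0,0,-0.1,0],[-1,0,0,0,0]]
  ]
}}

```text
time_s: 18.55
tcp_pos: [0.5078, -0.2819, 0.1353]
eef_rot: [180.0, -0.0, -3.9]
contact_force: [0.9, 1.1, -3.4]
gripper_width: 0.0153
gripper_force: 55.0
```

{"name": "jog_arm", "arguments": {
  "deltas": [
    [[-1,0,0,-0.1,0],[-1,0,0,0,0]]
  ]
}}

```text
time_s: 18.8
tcp_pos: [0.5077, -0.2819, 0.1342]
eef_rot: [-180.0, 0.0, -3.9]
contact_force: [-0.5, -0.4, -2.8]
gripper_width: 0.0159
gripper_force: 55.0
```

{"name": "jog_arm", "arguments": {
  "deltas": [
    [[-1,0,0,-0.1,0],[-1,0,0,0,0]]
  ]
}}

```text
time_s: 19.05
tcp_pos: [0.5081, -0.2819, 0.1335]
eef_rot: [180.0, -0.0, -3.9]
contact_force: [-0.2, 0.6, -0.7]
gripper_width: 0.0156
gripper_force: 55.0
```

{"name": "jog_arm", "arguments": {
  "deltas": [
    [[-0.4,0,0,0,0],[0.2,0,0,0,0],[0.4,0,0,0,0],[0.4,0,0,0,0],[0.4,0,0,0,0],[0.4,0,0,0.5,0],[0.4,0,0,1.5,0],[0.4,0,0,3.0,0]]
  ],
  "force": 40
}}

```text
time_s: 20.05
tcp_pos: [0.5072, -0.2817, 0.1838]
eef_rot: [-180.0, 0.1, -3.9]
contact_force: [0.6, 0.1, 0.3]
gripper_width: 0.0613
gripper_force: 0.0
```

{"name": "jog_arm", "arguments": {
  "deltas": [
    [[0.5,0,0,4.0,0],[0.5,1.0,4.2,0,-0.03],[0.5,1.0,5.0,0,-0.03],[0.5,1.0,5.0,0,-0.03],[0.5,1.2,5.0,0,0],[0.5,1.0,4.0,0,0],[0.5,0,2.0,0,0],[0.5,0,0,0,0]]
  ]
}}

```text
time_s: 21.05
tcp_pos: [0.5598, -0.0289, 0.224]
eef_rot: [-180.0, -0.0, -8.9]
contact_force: [-0.4, -0.4, 0.3]
gripper_width: 0.0659
gripper_force: 0.0
```

```bash
python3 m2.py 3
python3 - <<'E'
import cv2,numpy as np
t=cv2.imread("pics/t3.png");s=cv2.imread("pics/s3.png")
R=lambda i,x,y:cv2.resize(i[y:y+100,x:x+100],(400,400),interpolation=cv2.INTER_CUBIC)
cv2.imwrite("pics/c3.png",np.hstack([R(s,180,90),R(t,320,160)]))
E
```

```text
[ 0.5598 -0.0289  0.224 ] [-1.7998e+02 -4.0000e-02 -8.9300e+00] [-0.4 -0.4  0.3] 21.05
182 112
```

View pics/c3.png

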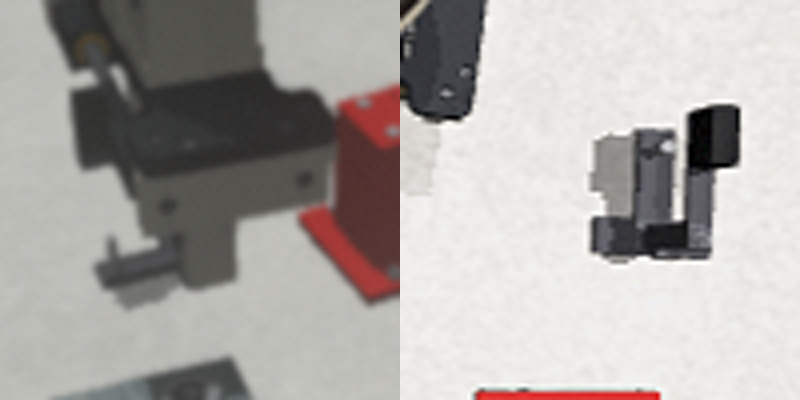

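The hook stands upright again, with its handle at top-crop right (713,135). Next I'm gripping the die.

{"name": "jog_arm", "arguments": {
  "deltas": [
    [[0.5,0,-0.1,-2.5,0],[0.5,0,0,-3.0,0],[0.5,0,0,-2.0,0],[0.5,0,0,-1.0,0],[0.5,0,0,-0.6,0],[0.5,0,0,0,0],[0.5,0,0,0,0]]
  ]
}}

```text
time_s: 22.02
tcp_pos: [0.5602, -0.0309, 0.133]
eef_rot: [-180.0, -0.1, -9.0]
contact_force: [-0.7, -0.4, -0.0]
gripper_width: 0.066
gripper_force: 0.0
```

{"name": "jog_arm", "arguments": {
  "deltas": [
    [[-0.2,0,0,0,0],[-0.2,0,0,0,0],[-0.2,0,0,0,0],[-1,0,0,0,0],[-1,0,0,0,0],[-1,0,0,0,0]]
  ]
}}

```text
time_s: 22.78
tcp_pos: [0.5598, -0.0308, 0.1323]
eef_rot: [180.0, 0.0, -9.0]
contact_force: [0.1, -0.1, 1.0]
gripper_width: 0.0116
gripper_force: 0.0
```

{"name": "jog_arm", "arguments": {
  "deltas": [
    [[-1,0,0,0,0]]
  ]
}}

```text
time_s: 22.9
tcp_pos: [0.5598, -0.0308, 0.1323]
eef_rot: [180.0, -0.0, -9.0]
contact_force: [0.6, 0.5, 0.5]
gripper_width: 0.0022
gripper_force: 0.0
```

```bash
python3 m2.py 4
python3 - <<'E'
import cv2
s=cv2.imread("pics/s4.png")
cv2.imwrite("pics/c4.png",cv2.convertScaleAbs(cv2.resize(s[130:230,170:290],None,fx=5,fy=5,interpolation=cv2.INTER_CUBIC),alpha=1.8))
E
```

```text
[ 0.5598 -0.0308  0.1323] [180.    -0.    -9.04] [0.6 0.5 0.5] 22.9
184 143
```

View pics/c4.png

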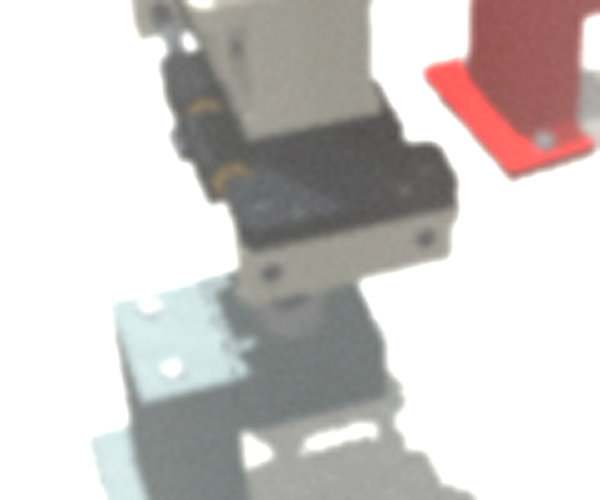

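Numbers only from here, since all ten pictures are used: the jaws closed above the die. I'll back off and measure how far it stands up.

{"name": "jog_arm", "arguments": {
  "deltas": [
    [[-1,0,0,2.0,0],[0.5,0,0,4.0,0],[0.5,0,0,4.0,0],[0.5,-3,-5,0,0],[0.5,-3,-5,0,0],[0.5,-3,-5,0,0],[0.5,0,0,0,0]]
  ]
}}

```text
time_s: 23.88
tcp_pos: [0.4677, -0.1833, 0.2326]
eef_rot: [-180.0, -0.0, -9.3]
contact_force: [0.8, 1.1, 0.5]
gripper_width: 0.0548
gripper_force: 0.0
```

```bash
cat > m4.py <<'E'
from h import *
import sys
for n,(u,v) in dict(scene=(228.3,191.7),top=(279.67,172.67)).items():
    a=cv2.cvtColor(cv2.imread(f"pics/{n}0.png"),cv2.COLOR_BGR2GRAY);cv=r.capture(n);cv2.imwrite(f"pics/{n}_{sys.argv[1]}.png",cv);b=cv2.cvtColor(cv,cv2.COLOR_BGR2GRAY)
    iu,iv=int(u),int(v);t=a[iv-8:iv+9,iu-9:iu+10];w=b[iv-25:iv+26,iu-25:iu+26]
    k=4;t=cv2.resize(t,None,fx=k,fy=k,interpolation=cv2.INTER_CUBIC);w=cv2.resize(w,None,fx=k,fy=k,interpolation=cv2.INTER_CUBIC)
    c=cv2.matchTemplate(w,t,cv2.TM_CCOEFF_NORMED);_,m,_,p=cv2.minMaxLoc(c)
    print(n,"score",round(m,3),"shift px",p[0]/k-25+9,p[1]/k-25+8)
    d=proj(n,[[.5603,-.0302,.109+h] for h in(0,.005,.01,.015)]);print(" predicted shift for 0,5,10,15mm",(d-d[0]).round(1).tolist())
E
python3 m4.py 5
```

```text
scene score 0.497 shift px -0.75 -3.25
 predicted shift for 0,5,10,15mm [[0.0, 0.0], [-0.1, -1.7], [-0.2, -3.4], [-0.3, -5.2]]
top score 0.174 shift px 15.75 -14.75
 predicted shift for 0,5,10,15mm [[0.0, 0.0], [0.1, -0.2], [0.2, -0.5], [0.3, -0.7]]
```

{"name": "jog_arm", "arguments": {
  "deltas": [
    [[0.5,-0.3,6.0,0,0],[0.5,-0.3,6.0,0,0],[0.5,-0.3,6.0,0,0],[0.5,-0.3,6.0,0,0],[0.5,-0.3,6.0,0,0],[0.5,-0.2,6.0,0,0],[0.5,0,6.0,0,0],[0.5,0,0,0,0]]
  ]
}}

```text
time_s: 24.98
tcp_pos: [0.4523, 0.244, 0.2316]
eef_rot: [180.0, 0.0, -8.7]
contact_force: [0.5, 0.0, -1.1]
gripper_width: 0.0658
gripper_force: 0.0
```

```bash
python3 m4.py 6; python3 -c "
from plant import r;print(r.tip_extent)
import cv2
for f in('scene0','scene_6'):
  g=cv2.imread('pics/%s.png'%f,0)[174:216,214:244:1];print(f);print('\n'.join(''.join('%4d'%v for v in row) for row in g[:34:2,::2]))
for f in('top0','top_6'):
  g=cv2.imread('pics/%s.png'%f,0)[160:186,266:296];print(f);print('\n'.join(''.join('%4d'%v for v in row) for row in g[::2,::2]))"
```

```text
scene score 0.494 shift px -0.75 -3.25
 predicted shift for 0,5,10,15mm [[0.0, 0.0], [-0.1, -1.7], [-0.2, -3.4], [-0.3, -5.2]]
top score 0.855 shift px 0.5 -0.5
 predicted shift for 0,5,10,15mm [[0.0, 0.0], [0.1, -0.2], [0.2, -0.5], [0.3, -0.7]]
0.019
scene0
 163 167 166 162 163 163 167 165 165 165 166 166 167 169 169
 166 168 163 161 163 166 168 164 164 162 164 167 168 167 168
 164 163 163 162 163 166 165 163 163 161 161 157 164 167 166
 164 164 163 165 161 161 160 154 143 134 122 116 135 166 168
 163 163 157 151 139 129 122 116 112 112 110 111 115 155 168
 133 125 117 113 111 111 109 111 111 111 110 110 111 134 167
 110 112 112 112 110 109 111 114 111 107 110 112 111 117 156
 112 111 111 108 105 119 116 109 114 124 114 109 111 111 133
 113 112 109 101 123 102  91 111  89 112 124 104 111 112 115
 110 112 110  99 127  92  93 113  86 107 123 104 112 110 111
 108 110 109 102 117 120  97  98 106 124 109 107 110 110 108
 108 110 111 110 105 114 118 118 115 107 107 110 107 109 110
 101 109 111 110 110 109 107 107 107 109 111 109 108 108 103
 104 103 108 109 111 109 109 109 108 109 103 100
[... 2137 characters left out ...]
0 122 124 121 120 121 123 123
 114 119 120 123 124 125 119 111 121 121 121 123 122 120 124
 118 121 120 120 100 155 154 157 151 148 119 122 124 122 122
 120 120 121 111 142 143  62  61  73 154 130 122 124 120 127
 122 119 119  76 158  97  97 165  79 132 159 121 124 124 136
 121 121 122  64 163  81 100 166  82  99 161 116 125 122 146
 119 119 120  71 145 131  64  66  59 147 127 120 120 123 149
 121 117 123 114  47 167 153 162 161 165  97 123 123 119 147
 116 119 121 121  86  36 109 128  79  84 124 123 123 122 141
 121 119 118 121 124 125 119 116 124 123 123 123 120 122 153
 119 118 118 122 122 124 119 119 122 123 120 122 123 127 155
 127 126 121 122 122 120 123 120 120 123 122 121 121 131 152
```

```bash
python3 -c "
from h import *
a=np.radians(-8.9);T=np.array([.5598,-.0289,.224])
print('obs', (180+185/4,90+290/4),(180+237/4,90+272/4))
for off in(.054,.044,.033):
  for dz in(-.010,-.019,-.03):
    print(off,dz,proj('scene',pose([*T,a],[[.0095,off,dz],[-.0095,off,dz]])).round(1).tolist())
"
```

```text
obs (226.25, 162.5) (239.25, 158.0)
0.054 -0.01 [[229.8, 171.0], [239.8, 168.8]]
0.054 -0.019 [[230.0, 174.8], [239.9, 172.6]]
0.054 -0.03 [[230.2, 179.3], [240.0, 177.1]]
0.044 -0.01 [[228.2, 167.6], [238.1, 165.5]]
0.044 -0.019 [[228.4, 171.4], [238.2, 169.2]]
0.044 -0.03 [[228.7, 175.9], [238.4, 173.7]]
0.033 -0.01 [[226.5, 164.0], [236.3, 161.9]]
0.033 -0.019 [[226.7, 167.8], [236.5, 165.7]]
0.033 -0.03 [[227.0, 172.3], [236.6, 170.2]]
```

The die is still about 10 mm proud (its ring moved 3.3 px up in the scene view), so the fingertips passed above it. I'll go back with narrower jaws and feel downwards.

{"name": "jog_arm", "arguments": {
  "deltas": [
    [[0.1,1.8,-4.5,0,0],[0.1,1.8,-4.6,0,0],[0.1,1.8,-4.6,0,0],[0.1,1.8,-4.6,0,0],[0.1,1.8,-4.6,0,0],[0.1,1.8,-4.6,0,0],[0.1,0,0,0,0],[0.1,0,0,0,0]]
  ]
}}

```text
time_s: 26.08
tcp_pos: [0.5603, -0.0365, 0.2322]
eef_rot: [-180.0, 0.0, -9.1]
contact_force: [-0.1, -0.0, 0.3]
gripper_width: 0.0485
gripper_force: 0.0
```

{"name": "jog_arm", "arguments": {
  "deltas": [
    [[0.1,0,0,-3.0,0],[0.1,0,0,-3.0,0],[0.1,0,0,-2.0,0],[0.1,0,0,-1.0,0],[0.1,0,0,-0.5,0],[0.1,0,0,0,0],[0.1,0,0,0,0]]
  ]
}}

```text
time_s: 26.95
tcp_pos: [0.5612, -0.0357, 0.1381]
eef_rot: [-180.0, -0.1, -9.0]
contact_force: [0.7, 0.2, -0.6]
gripper_width: 0.0482
gripper_force: 0.0
```

{"name": "jog_arm", "arguments": {
  "deltas": [
    [[0.1,-0.1,0.5,0.2,0],[0.1,0,0,-0.3,0],[0.1,0,0,-0.3,0],[0.1,0,0,0,0]]
  ]
}}

```text
time_s: 27.45
tcp_pos: [0.5595, -0.0309, 0.1328]
eef_rot: [180.0, 0.0, -9.0]
contact_force: [-0.7, -0.7, 0.5]
gripper_width: 0.0479
gripper_force: 0.0
```

{"name": "jog_arm", "arguments": {
  "deltas": [
    [[0.1,0,0,-0.1,0],[0.1,0,0,0,0]]
  ]
}}

```text
time_s: 27.7
tcp_pos: [0.5597, -0.0309, 0.1321]
eef_rot: [180.0, 0.0, -9.0]
contact_force: [0.5, 1.1, 0.9]
gripper_width: 0.0481
gripper_force: 0.0
```

{"name": "jog_arm", "arguments": {
  "deltas": [
    [[0.1,0,0,-0.1,0],[0.1,0,0,0,0]]
  ]
}}

```text
time_s: 27.95
tcp_pos: [0.5597, -0.0309, 0.1312]
eef_rot: [180.0, 0.0, -9.0]
contact_force: [0.2, -0.2, 0.4]
gripper_width: 0.0485
gripper_force: 0.0
```

{"name": "jog_arm", "arguments": {
  "deltas": [
    [[0.1,0,0,-0.1,0],[0.1,0,0,0,0]]
  ]
}}

```text
time_s: 28.2
tcp_pos: [0.5597, -0.0309, 0.1302]
eef_rot: [180.0, 0.0, -9.0]
contact_force: [-1.3, -0.1, -0.9]
gripper_width: 0.0482
gripper_force: 0.0
```

{"name": "jog_arm", "arguments": {
  "deltas": [
    [[0.1,0,0,-0.1,0],[0.1,0,0,-0.1,0],[0.1,0,0,0,0]]
  ]
}}

```text
time_s: 28.58
tcp_pos: [0.5597, -0.0309, 0.1281]
eef_rot: [180.0, 0.0, -9.0]
contact_force: [-0.2, -0.2, -0.2]
gripper_width: 0.0481
gripper_force: 0.0
```

{"name": "jog_arm", "arguments": {
  "deltas": [
    [[0.1,0,0,-0.1,0],[0.1,0,0,0,0]]
  ]
}}

```text
time_s: 28.82
tcp_pos: [0.5597, -0.0309, 0.1272]
eef_rot: [180.0, 0.0, -9.0]
contact_force: [0.7, 0.1, 0.3]
gripper_width: 0.0484
gripper_force: 0.0
```

{"name": "jog_arm", "arguments": {
  "deltas": [
    [[0.1,0,0,-0.1,0],[0.1,0,0,0,0]]
  ]
}}

```text
time_s: 29.08
tcp_pos: [0.5597, -0.0309, 0.1262]
eef_rot: [180.0, 0.0, -9.0]
contact_force: [0.4, 0.7, 0.1]
gripper_width: 0.0482
gripper_force: 0.0
```

{"name": "jog_arm", "arguments": {
  "deltas": [
    [[0.1,0,0,-0.1,0],[0.1,0,0,0,0]]
  ]
}}

```text
time_s: 29.32
tcp_pos: [0.5597, -0.0309, 0.1252]
eef_rot: [180.0, 0.0, -9.0]
contact_force: [0.3, -0.4, -0.5]
gripper_width: 0.048
gripper_force: 0.0
```

{"name": "jog_arm", "arguments": {
  "deltas": [
    [[0.1,0,0,-0.1,0],[0.1,0,0,0,0]]
  ]
}}

```text
time_s: 29.58
tcp_pos: [0.5597, -0.0309, 0.1241]
eef_rot: [180.0, 0.0, -9.0]
contact_force: [-0.1, -0.7, -0.2]
gripper_width: 0.0484
gripper_force: 0.0
```

{"name": "jog_arm", "arguments": {
  "deltas": [
    [[0.1,0,0,-0.1,0],[0.1,0,0,0,0]]
  ]
}}

```text
time_s: 29.82
tcp_pos: [0.5597, -0.0309, 0.1232]
eef_rot: [180.0, 0.0, -9.0]
contact_force: [1.0, -1.2, 0.4]
gripper_width: 0.0481
gripper_force: 0.0
```

{"name": "jog_arm", "arguments": {
  "deltas": [
    [[0.1,0,0,-0.1,0],[0.1,0,0,0,0]]
  ]
}}

```text
time_s: 30.08
tcp_pos: [0.5597, -0.0309, 0.1222]
eef_rot: [180.0, 0.0, -9.0]
contact_force: [0.9, -0.5, -0.1]
gripper_width: 0.0484
gripper_force: 0.0
```

```bash
python3 -c "
import cv2
g=cv2.imread('pics/s3.png',0)[140:192:2,222:246:2];print('\n'.join(str(140+2*i)+' '+''.join('%4d'%v for v in r) for i,r in enumerate(g)))"
```

```text
140   62  77  83  84  85  84  86  85  84  84  84  84
142   64  80  86  86  84  85  84  85  83  86  87  89
144   82  85  85  85  84  86  84  84  88 115 137 150
146   82  85  84  85  85  85  84  81 100 173 187 190
148   79  71  80  84  82  82  83  84 109 184 189 189
150   73  60  76  85  85  85  84  83 112 189 190 189
152   76  66  78  85  85  84  83  85 110 190 192 191
154   79  71  79  85  85  85  85  84 109 186 189 188
156   64  64  77  86  85  84  85  85 104 179 191 189
158   89  82  76  86  86  86  86  87 106 180 190 191
160  114 112  85  84  88  94 104 124 151 186 191 192
162  136 166 153 132 138 170 181 189 191 193 189 189
164  174 184 187 189 189 190 190 189 189 191 193 192
166  185 189 188 192 188 188 189 191 188 187 191 190
168  187 189 190 190 188 185 187 190 189 188 190 192
170  184 190 191 186 186 188 187 188 189 188 189 188
172  184 188 191 187 188 188 189 187 189 192 191 185
174  184 186 189 187 187 188 189 187 189 192 190 187
176  184 187 190 185 186 184 184 188 189 189 190 189
178  184 187 187 184 183 182 179 170 181 189 187 188
180  181 183 175 164 146 124 102  86 127 185 190 190
182  138 116  96  81  74  72  71  71  85 168 188 187
184   75  74  74  75  74  74  73  71  72 127 187 191
186   76  69  64  65  69  93  93  75  70  85 168 189
188   75  62  69  74  74 115 112  78  80  86 137 186
190  103  70  64  67  78 118  97  95 107 107 113 164
```

{"name": "jog_arm", "arguments": {
  "deltas": [
    [[0.1,0,0,-0.1,0],[0.1,0,0,-0.1,0],[0.1,0,0,0,0]]
  ]
}}

```text
time_s: 30.45
tcp_pos: [0.5597, -0.0309, 0.1201]
eef_rot: [180.0, 0.0, -9.0]
contact_force: [0.6, 0.4, 0.3]
gripper_width: 0.0484
gripper_force: 0.0
```

{"name": "jog_arm", "arguments": {
  "deltas": [
    [[0.1,0,0,-0.1,0],[0.1,0,0,0,0]]
  ]
}}

```text
time_s: 30.7
tcp_pos: [0.5597, -0.0309, 0.1192]
eef_rot: [180.0, 0.0, -9.0]
contact_force: [0.9, 0.1, 0.4]
gripper_width: 0.0483
gripper_force: 0.0
```

{"name": "jog_arm", "arguments": {
  "deltas": [
    [[-0.5,0,0,0,0],[-0.5,0,0,0,0],[-0.5,0,0,0,0],[-0.5,0,0,0,0]]
  ],
  "force": 10
}}

```text
time_s: 31.2
tcp_pos: [0.5602, -0.0307, 0.1196]
eef_rot: [-180.0, -0.0, -9.0]
contact_force: [0.8, 2.5, 2.4]
gripper_width: 0.0224
gripper_force: 1.3
```

{"name": "jog_arm", "arguments": {
  "deltas": [
    [[0.1,0,0,0.2,0],[0.1,0,0,0,0],[0.1,0,0,0,0],[0.1,0,0,0,0],[0.1,0,0,-0.3,0],[0.1,0,0,-0.2,0],[0.1,0,0,-0.1,0],[0.1,0,0,0,0]]
  ]
}}

```text
time_s: 32.2
tcp_pos: [0.5597, -0.0309, 0.1151]
eef_rot: [180.0, 0.0, -9.0]
contact_force: [-0.5, 0.4, 0.6]
gripper_width: 0.0484
gripper_force: 0.0
```

{"name": "jog_arm", "arguments": {
  "deltas": [
    [[0.1,0,0,-0.1,0],[0.1,0,0,0,0]]
  ]
}}

```text
time_s: 32.45
tcp_pos: [0.5597, -0.0309, 0.1142]
eef_rot: [180.0, 0.0, -9.0]
contact_force: [0.2, 0.1, 0.2]
gripper_width: 0.0482
gripper_force: 0.0
```

```bash
python3 -c "
from plant import r
s=r.get_state();print(s['tcp_pos'],s['joints'].round(2),s['eef_rot'].round(2),s['moment'].round(2))"
```

```text
[ 0.55972517 -0.03087605  0.11422832] [ 16.85  15.46 -22.33  -0.   -52.22  64.11] [180.     0.    -9.04] [-0.03  0.01  0.04]
```

{"name": "jog_arm", "arguments": {
  "deltas": [
    [[0.1,0,0,-0.1,0],[0.1,0,0,0,0]]
  ]
}}

```text
time_s: 32.7
tcp_pos: [0.5597, -0.0309, 0.1132]
eef_rot: [180.0, 0.0, -9.0]
contact_force: [-0.4, -0.1, 0.2]
gripper_width: 0.048
gripper_force: 0.0
```

{"name": "jog_arm", "arguments": {
  "deltas": [
    [[-0.5,0,0,0,0],[-0.5,0,0,0,0],[-0.5,0,0,0,0],[-0.5,0,0,0,0]]
  ]
}}

```text
time_s: 33.2
tcp_pos: [0.5603, -0.0289, 0.1134]
eef_rot: [-179.8, -0.1, -9.0]
contact_force: [-1.0, 9.8, 1.1]
gripper_width: 0.031
gripper_force: 10.0
```

{"name": "jog_arm", "arguments": {
  "deltas": [
    [[-0.5,0,0.2,0,0],[-0.5,0,0,0,0],[-0.5,0,0,0,0]]
  ],
  "force": 50
}}

```text
time_s: 33.58
tcp_pos: [0.56, -0.0286, 0.1134]
eef_rot: [-180.0, -0.0, -9.0]
contact_force: [0.2, 3.0, 1.1]
gripper_width: 0.0297
gripper_force: 50.0
```

{"name": "jog_arm", "arguments": {
  "deltas": [
    [[-0.5,0,0.06,0,0],[-0.5,0,0,0.1,0],[-0.5,0,0,0.2,0],[-0.5,0,0,0.2,0],[-0.5,0,0,0,0]]
  ]
}}

```text
time_s: 34.2
tcp_pos: [0.5593, -0.0283, 0.1179]
eef_rot: [180.0, 0.1, -9.1]
contact_force: [2.1, 0.4, -9.4]
gripper_width: 0.0298
gripper_force: 49.9
```

{"name": "jog_arm", "arguments": {
  "deltas": [
    [[-0.5,0,0,0.3,0],[-0.5,0,0,0.3,0],[-0.5,0,0,0.3,0],[-0.5,0,0,0.3,0],[-0.5,0,0,0,0]]
  ]
}}

```text
time_s: 34.83
tcp_pos: [0.5602, -0.0284, 0.1313]
eef_rot: [180.0, -0.1, -9.0]
contact_force: [-0.4, -0.5, -1.4]
gripper_width: 0.0297
gripper_force: 50.0
```

{"name": "jog_arm", "arguments": {
  "deltas": [
    [[-0.5,0,0,0.4,0],[-0.5,0,0,0.5,0],[-0.5,0,0,0.6,0],[-0.5,0,0,0.8,0],[-0.5,0,0,0,0],[-0.5,0,0,0,0]]
  ]
}}

```text
time_s: 35.58
tcp_pos: [0.5597, -0.0282, 0.1532]
eef_rot: [-180.0, 0.0, -9.0]
contact_force: [0.8, 0.7, -1.2]
gripper_width: 0.0297
gripper_force: 50.0
```

```bash
python3 m4.py 7
```

```text
scene score 0.209 shift px -8.5 0.0
 predicted shift for 0,5,10,15mm [[0.0, 0.0], [-0.1, -1.7], [-0.2, -3.4], [-0.3, -5.2]]
top score 0.248 shift px 16.0 2.75
 predicted shift for 0,5,10,15mm [[0.0, 0.0], [0.1, -0.2], [0.2, -0.5], [0.3, -0.7]]
```

{"name": "jog_arm", "arguments": {
  "deltas": [
    [[-0.5,0,0,1.0,0],[-0.5,-1.0,2.5,1.0,0],[-0.5,-1.8,4.5,0,0],[-0.5,-1.8,4.5,0,0],[-0.5,-1.8,4.5,0,0],[-0.5,-1.8,4.5,0,0],[-0.5,-1.8,4.5,0,0],[-0.5,-1.0,2.1,0,0]]
  ]
}}

```text
time_s: 36.67
tcp_pos: [0.4491, 0.245, 0.1741]
eef_rot: [-179.9, -0.0, -8.9]
contact_force: [0.8, -0.3, -1.5]
gripper_width: 0.0294
gripper_force: 50.0
```

{"name": "jog_arm", "arguments": {
  "deltas": [
    [[-0.5,0,0,-2.0,0],[-0.5,0,0,-3.0,0],[-0.5,0,0,-3.0,0],[-0.5,0,0,-2.5,0],[-0.5,0,0,-1.5,0],[-0.5,0,0,0,0],[-0.5,0,0,0,0]]
  ]
}}

```text
time_s: 37.55
tcp_pos: [0.4504, 0.2433, 0.0542]
eef_rot: [-179.9, -0.1, -9.0]
contact_force: [-0.2, 0.9, -2.0]
gripper_width: 0.0296
gripper_force: 50.0
```

Run:
```python
from h import *
o=lambda x,y:(x*.001,y*.001,.022)
cs=[o(65,55),o(65,-55),o(-65,-55),o(-65,55)];T=[(152,194),(196,205),(180,256),(135,242)]
f=lambda q:np.concatenate([proj("top",pose([q[0],q[1],-.002,q[2]],l))[0]-p for l,p in zip(cs,T)])
s=least_squares(f,[.45,.24,-.3],loss="soft_l1");print(s.x,f(s.x).round(1))
```

```text
[ 0.45086949  0.23954316 -0.31274876] [ 0.2 -3.1 -0.  -0.5 -0.6  0.9  0.4  1.2]
```

{"name": "jog_arm", "arguments": {
  "deltas": [
    [[-0.5,0,0,-1.0,0],[-0.5,0,0,-0.6,0],[-0.5,0,0,-0.3,0],[-0.5,0,0,-0.1,0],[-0.5,0,0,0,0]]
  ]
}}

```text
time_s: 38.17
tcp_pos: [0.4498, 0.2428, 0.0333]
eef_rot: [180.0, -0.0, -9.0]
contact_force: [0.0, -0.1, -1.6]
gripper_width: 0.0297
gripper_force: 50.0
```

{"name": "jog_arm", "arguments": {
  "deltas": [
    [[-0.5,0,0,-0.1,0],[-0.5,0,0,-0.1,0],[-0.5,0,0,0,0]]
  ]
}}

```text
time_s: 38.55
tcp_pos: [0.4498, 0.2427, 0.0312]
eef_rot: [180.0, 0.0, -9.0]
contact_force: [0.2, 0.1, -1.7]
gripper_width: 0.0297
gripper_force: 50.0
```

{"name": "jog_arm", "arguments": {
  "deltas": [
    [[-0.5,0,0,-0.1,0],[-0.5,0,0,0,0]]
  ]
}}

```text
time_s: 38.8
tcp_pos: [0.45, 0.2429, 0.0308]
eef_rot: [-180.0, -0.0, -9.0]
contact_force: [-1.4, -0.2, 5.2]
gripper_width: 0.0296
gripper_force: 50.0
```

{"name": "jog_arm", "arguments": {
  "deltas": [
    [[-0.5,0,0,0.05,0],[-0.5,0,0,0,0],[-0.2,0,0,0,0],[0.1,0,0,0,0],[0.1,0,0,0,0],[0.1,0,0,0,0],[0.1,0,0,0,0],[0.1,0,0,1.0,0]]
  ]
}}

```text
time_s: 39.8
tcp_pos: [0.4493, 0.2423, 0.0405]
eef_rot: [179.9, 0.1, -9.0]
contact_force: [-0.5, 0.6, -0.2]
gripper_width: 0.0479
gripper_force: 0.0
```

{"name": "jog_arm", "arguments": {
  "deltas": [
    [[0.1,0,0,2.0,0],[0.1,0,0,4.0,0],[0.1,0,0,5.0,0],[0.1,0,0,5.0,0],[0.1,0,6.0,2.0,0],[0.1,0,6.0,0,0],[0.1,0,6.0,0,0],[0.1,0,6.0,0,0]]
  ]
}}

```text
time_s: 40.8
tcp_pos: [0.4496, 0.4838, 0.2217]
eef_rot: [-179.9, -0.0, -9.0]
contact_force: [0.6, -0.4, 0.4]
gripper_width: 0.0485
gripper_force: 0.0
```

{"name": "jog_arm", "arguments": {
  "deltas": [
    [[0.1,0,0,0,0],[0.1,0,0,0,0],[0.1,0,0,0,0]]
  ]
}}

```text
time_s: 41.18
tcp_pos: [0.4499, 0.4811, 0.2212]
eef_rot: [-180.0, -0.0, -9.1]
contact_force: [-0.1, -1.1, 0.6]
gripper_width: 0.0481
gripper_force: 0.0
```

Run:
```python
from h import *
for n in("top","scene"):
    im=r.capture(n);cv2.imwrite(f"pics/{n}_f.png",im);a=cv2.imread(f"pics/{n}0.png")
    g,b=[cv2.cvtColor(i,cv2.COLOR_BGR2GRAY) for i in(im,a)]
    d=cv2.absdiff(cv2.convertScaleAbs(g,alpha=np.median(b)/np.median(g)),b);m=cv2.morphologyEx((d>25).astype(np.uint8),cv2.MORPH_OPEN,np.ones((2,2)))
    k,_,st,ce=cv2.connectedComponentsWithStats(m)
    for i in range(1,k):
        if st[i,4]>12: print(n,st[i].tolist(),ce[i].round(1))
    print(" die pred bottom/top centre",proj(n,[[.45,.243,.004],[.45,.243,.038]]).round(1).tolist(),"seat",proj(n,[[.56,-.03,.109]]).round(1).tolist(),"hook",proj(n,[[.508,-.282,.13]]).round(1).tolist())
g=cv2.imread("pics/top_f.png",0)[205:245:2,144:188:2];print('\n'.join(''.join('%4d'%v for v in r) for r in g))
```

```text
top [275, 166, 13, 14, 107] [281.  171.9]
top [0, 209, 86, 105, 4732] [ 31.3 247. ]
top [159, 219, 15, 14, 139] [166.4 225.9]
top [18, 316, 150, 68, 4689] [ 74.4 359.6]
top [0, 318, 3, 9, 24] [  0.9 321.6]
top [0, 345, 22, 26, 246] [ 11.5 357.9]
top [232, 374, 7, 8, 30] [234.8 377.3]
 die pred bottom/top centre [[165.6, 224.1], [162.7, 224.2]] seat [[279.7, 172.6]] hook [[397.6, 193.9]]
scene [481, 29, 16, 13, 138] [488.9  35. ]
scene [408, 73, 7, 4, 21] [411.   74.8]
scene [394, 76, 12, 11, 68] [399.4  80. ]
scene [461, 105, 51, 24, 423] [491.9 121.5]
scene [451, 141, 61, 46, 590] [482.9 161.2]
scene [456, 178, 56, 47, 709] [488.8 198.8]
scene [222, 188, 14, 10, 95] [228.7 192.5]
scene [469, 206, 41, 23, 544] [487.6 217.6]
scene [236, 228, 6, 5, 21] [238.6 229.9]
scene [454, 229, 58, 122, 4334] [490.3 281.2]
scene [334, 284, 19, 24, 316] [343.2 296.1]
scene [448, 380, 12, 4, 28] [453.9 382.1]
 die pred bottom/top centre [[341.1, 296.9], [344.3, 287.8]] seat [[228.6, 191.9]] hook [[204.6, 120.0]]
 162 148  63 127 163 164 163 164 163 165 164 163 164 165 164 165 165 163 166 164 169 126
[... 991 characters left out ...]
2 157 165 163 165 129 133 136 139 141  45 119 157 163 165 164 164 162 135 113
 160 163 159 162 164 161 162 159 123  69  69 137 134 166 166 163 164 164 164 163 141 105
 163 163 159 163 163 162 159 161 162 164 166 165 163 166 165 163 162 167 162 166 149  62
 160 161 159 165 161 164 160 162 161 163 162 166 163 165 163 161 163 164 162 167 122 116
 164 158 160 161 162 163 157 164 162 166 164 162 164 165 164 160 165 164 162 132 106 142
 161 158 163 163 163 159 161 161 164 165 163 161 165 164 163 160 166 163 165 156  81 155
 161 158 163 161 163 158 163 159 165 164 164 163 165 164 162 163 167 161 162 137  93 161
 162 163 163 164 163 158 163 162 164 165 165 164 166 162 162 163 164 162 122 101 143 162
```

The difference images show the die upright in the tray with its ring on top, near top (163,224). The seat is empty, and there is no change at the hook or the bystanders. I'm handing in.

```bash
python3 -c "
from plant import r
print(r.close_job())"
```

```text
the job is handed in; nothing more can be done
None
```

The job is handed in after about 41 s: the die was pushed about 1 cm proud from below, the hook stands back in its place, and the die is upright in the tray. My first grip passed above the die without moving it, and I closed lower to take it out.

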